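# Free the latched cabinet door and turn its jar

## Task

The door of the small grey bottle cabinet stands ajar, held by its child-safety latch. Press the white sprung hook down through the narrow gap behind the door to free it, swing the door wide open, about square to the cabinet front, then turn the jar on the door's rack until its label faces straight away from the door panel. Leave the beaker and the mug standing where they are.

Things in the scene. Friction and masses are not known exactly. Their poses are not given: they have to be found in the camera images.
- cabinet: Fixed light-grey cabinet, 170 deep x 231 wide x 170 mm high with a closed roof, open in front. Origin: on the door's vertical hinge line (front left corner of the doorway), at bench level. x points into the cabinet, y to its left (the doorway runs from y = 0 to -215 mm), z up. Its yaw varies from 0 to -17 degrees.
- rail_mid (a point): Middle of the lower front edge of the rail that hangs from the roof's front edge across the doorway. The rail is 12 mm deep (x = 0 to 12 mm of the cabinet) and reaches from the roof (top at z = 170 mm) down to z = 146 mm; the hook's barb catches behind it.
- door (a joint): Door angle q (rad): 0 = shut, grows as the free edge swings out to the robot, at most 1.9. From the left-hand hinge the panel runs along (-sin q, -cos q) in the cabinet's x, y; its inner normal (into the cabinet when shut) is (cos q, -sin q). Starts ajar at 0.20 to 0.255; the hook stops it at about 0.27. With the hook held down it passes, and is clear of the rail beyond 0.38.
- door_hinge (a point): Point on the hinge line at the height of the door's top, z = 168 mm. The inner face passes through this line. Grey panel 14 mm thick, 213 mm wide, z = 6 to 168 mm. It stays where it is left (hinge friction 0.3 N m, 1.7 N at the hook). At the start the gap between the inner face and the roof's front edge is 34 to 45 mm at the hook. A knob stands about 40 mm out of the outer face.
- hook (a joint): Tilt of the sprung white plastic hook on the door's inner face (rad): 0 = up (caught), grows as it is pressed down, firm stop at 0.32; springs back when let go. From about 0.15 the barb is below the rail. Its arm, 22 mm wide, runs level under the rail to the barb, 65 mm from the door's inner face. Pressing its thumb bar to the stop takes 8 mm and about 6 N.
- hook_pad (a point): Top middle of the hook's thumb bar, seen from above in the gap: a round bar 26 mm long parallel to the door, 12 mm thick, 17 mm from the door's inner face, 175 mm from the hinge; top at z = 144 mm when up, 26 mm below the roof's top. A fingertip close to the inner face also covers the bar, so it can hold the hook down while it pushes the door out.
- jar (a joint): Turn of the jar about its upright axis on the door's rack (rad): 0 = label straight away from the door panel (along the inner normal), positive = label turned anticlockwise seen from above. Starts at 1.0 to 2.6; range -3.1 to 3.1. It turns against 0.02 N m and stays where it is left; it cannot slide or lift off. A fingertip pressed on the lid with about 10 N drags it round.
- jar_lid (a point): Centre of the flat top of the lid, on the jar's axis, z = 114 mm. Amber jar 56 mm across with a black ribbed lid 53 mm across, 16 mm high; the axis is 38 mm from the door's inner face and 85 mm from the hinge. A tab 11 mm wide sticks 8 mm out of the lid's rim, straight above the middle of the label. The jar is under the roof until the door is open.
- jar_label (a point): Middle of the paper label on the jar's side, 28 mm from its axis, 55 mm below the lid's top; the label is 42 mm high and goes about a third of the way round. The rest of the jar is bare amber glass.
- beaker_small: Glass beaker 44 mm across, 56 mm high, standing on the bench beside the cabinet's right wall. Leave it.
- mug_1: Mug 78 x 112 x 92 mm on the bench to the left. Leave it.

How it is judged:
By the outcome, as a careful person would: the job done as asked, in the order asked, and still so for the second after the job is handed in, with the robot touching nothing.
It also fails if it takes over 70 s, if anything falls off the work surface, if the arm or the gripper's body presses on something with over 40 N, if the wrist force passes 120 N, or if a joint passes its speed limit or range.

## Robot

A 7-joint arm with a two-finger parallel gripper is mounted at the origin on a cart in front of the work surface, level with it; the furniture and walls round the work are solid. World frame = base frame: x ahead of the robot, y to its left, z up, the work surface at z = 0. Lengths are in m, angles in degrees, forces in N, time in s.
With the tool pointing down it reaches from about 0.4 to 0.875 m from the base axis. Payload 4.4 kg.
Tool frame: the origin (TCP) lies midway between the tips of the shut fingers; the grasp point (between the pads) lies 19 mm behind it; z points along the fingers, y is the line along which they close (so a half turn about z gives the same grasp; the last joint's range is limited). The gripper opens to 85 mm and grips with 20 to 120 N. Pads are 22 mm wide; open, the fingers measure 114 mm over their backs; the gripper's body (76 mm by 85 mm) begins 54 mm behind the grasp point. The pads swing forward as they close: fully open they stand 13 mm farther back than shut.
Start: joints at [64.412, 36.005, 2.206, 86.941, -1.547, 57.084, -1.146], TCP at [0.242, -0.603, 0.231] pointing down, gripper open.
Joint ranges: [-175.42, 175.42], [-21.48, 121.26], [-71.46, 75.88], [10.55, 141.38], [-63.04, 243.04], [13.31, 113.54], [-168.57, 168.57]. Speed limits (degrees/s): [147.25, 147.25, 180, 180, 180, 180, 180].

## Interface

Orientations are given as [roll, pitch, yaw] about the fixed x, y, z axes, in that order (R = Rz(yaw) Ry(pitch) Rx(roll)).
In Python, from station import r gives the robot as it stands.
- The arm moves only by the tool arm_command, never from a script. Its argument "moves" is a list that holds one entry, the list of rows, each a list of 4 numbers: the shift along the tool's x, y, z in m, then the turn about the tool's z in degrees. In form: [[[tx, ty, tz, roll], ...]]. A call has 1 to 12 rows; each row shifts and turns the commanded pose from where the row before left it, along the tool's axes as they then stand; what a row does not reach is not made up. A row lasts 1/8 s, in which the tool goes at most 62.5 mm and 10.7 degrees, less where a joint would pass 70% of its speed; a pose out of reach is approached as far as the arm can. A call with a gripper value outside its range is refused whole. "gripper" is the finger opening in m, from 0 to 0.0854, set as the call begins (left out, the last holds). The fingers move at their own pace and stop on an object; "force" is the grip in N (left out, the last holds). Time passes only in rows, so rows that do not move let the fingers close. It gives the time, the measured TCP pose, the force, the opening and the grip force at its end, in the units of the state.
- r.state(): the state, without advancing time (a new reading comes with each control period).
- r.camera(name): name is "scene" or "top" or "wrist"; returns a dict with "img" (400x640x3 uint8, red, green, blue), "fovy" (degrees; the focal length in pixels is half the picture's height over the tangent of half this angle, whatever the lens; pixels are square), "cx", "cy" (the principal point, pixels), "eye" and "rotation" of the camera in the world; the wrist camera has in their place "T_tool_cam" (4x4, takes a point from camera to tool coordinates, whose origin is the TCP and whose axes are the flange's). Camera axes: x right, y up, looking along -z (the intrinsics and any distortion apply to the point x, -y, -z); pixel columns grow to the right and rows downward; lengths in m; the calibration is good to about 2 mm. A picture is of the moment at which its call begins: read the wrist's pose just before it. There is no depth.
- r.job_done(): hands the job in; it is judged then, once.
The state is a dict: "time": time; "joints": joint angles; "joint_velocities": joint speeds; "joint_efforts": joint torques, N m; "ee_pos": TCP position; "tcp_rot": TCP orientation; "wrist_force": force on the tool from outside, world axes, zero at the start; "moment": the same for the moment, N m; "width": opening from 0.0 (shut) to 1.0 (fully open); "finger_force": force on a finger pad.
Only numpy, scipy, OpenCV 4.12 (cv2) and the standard library are available. Lean on these libraries where they do the work, as an engineer would, in place of code of your own. Each camera call takes 0.05 s, during which the arm holds its last target. There are 200 camera calls.

## Working session

There is one attempt and no reset: what is moved stays moved. The work goes in short steps, Python scripts to look and compute and a tool call to move; the robot and the scene stay as the last step left them, time stands still between calls to the robot, and variables do not carry over. Pictures are saved under pics/ and viewed, at most 10 in all, crops included, and the job is handed in when it is done.

Besides the shell and the picture viewer there is one more tool, called after "Call:" as name(argument=value, ...) on one line, values as JSON. arm_command: Moves the arm, as the interface text tells. Its arguments: {"type":"object","properties":{"moves":{"type":"array"},"gripper":{"type":"number"},"force":{"type":"number"}},"required":["moves"]}

```bash
mkdir -p pics; ls; python3 - <<'E'
from station import r
import cv2, numpy as np
s=r.state(); print({k:np.round(v,3).tolist() for k,v in s.items()})
ims=[]
for n in ("scene","top"):
    c=r.camera(n); cv2.imwrite(f"pics/{n}0.png",c["img"][:,:,::-1]); print(n,{k:np.round(v,4).tolist() for k,v in c.items() if k!="img"})
c=r.camera("wrist"); cv2.imwrite("pics/wrist0.png",c["img"][:,:,::-1]); print({k:np.round(v,4).tolist() for k,v in c.items() if k!="img"})
E
```

```text
pics
{'time': 0.0, 'joints': [64.412, 36.059, 2.201, 86.997, -1.549, 57.084, -1.146], 'joint_velocities': [-0.009, 0.031, -0.02, 0.015, 0.065, -0.049, -0.044], 'joint_efforts': [0.001, -56.341, 1.227, -19.345, 0.011, 0.01, -0.0], 'ee_pos': [0.241, -0.603, 0.23], 'tcp_rot': [-179.889, -0.001, 21.818], 'wrist_force': [0.253, 0.214, 0.042], 'moment': [-0.001, -0.001, -0.038], 'finger_force': 0.0, 'width': 0.994}
scene {'fovy': 51.5574, 'cx': 314.3297, 'cy': 204.9954, 'eye': [1.0253, 0.296, 1.1664], 'rotation': [30.6674, -0.0769, 134.9305]}
top {'fovy': 45.3302, 'cx': 322.7229, 'cy': 205.0491, 'eye': [0.1156, 0.1043, 1.2199], 'rotation': [26.6107, -0.6885, -114.4272]}
{'fovy': 62.9527, 'cx': 314.0447, 'cy': 195.0939, 'T_tool_cam': [[-0.0005, 0.9458, 0.3248, 0.0842], [1.0, 0.001, -0.0012, -0.0014], [-0.0015, 0.3248, -0.9458, -0.142], [0.0, 0.0, 0.0, 1.0]]}
```

View pics/scene0.png

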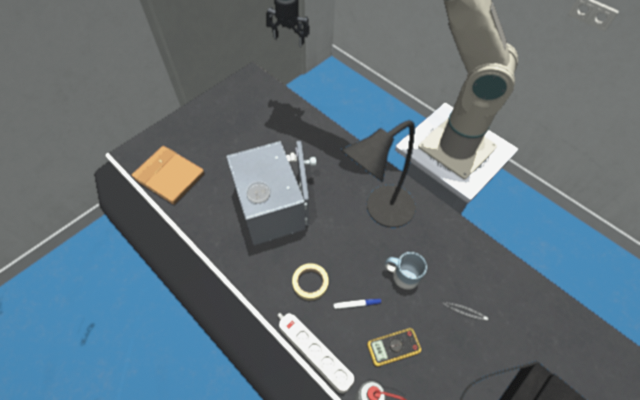

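View pics/top0.png

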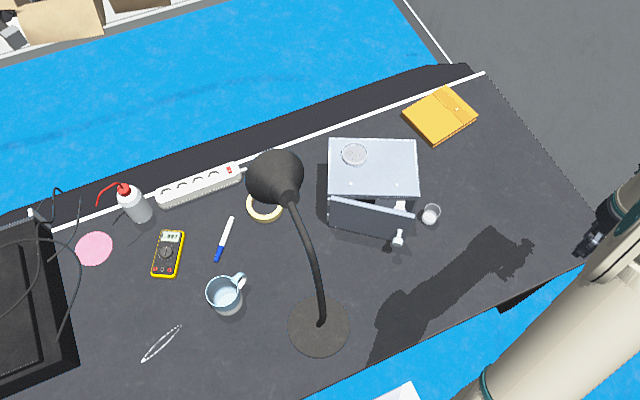

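```bash
cat > h.py <<'E'
from station import r
import cv2, numpy as np
from scipy.spatial.transform import Rotation as Ro
def rays(c,uv,st=None):
    uv=np.atleast_2d(np.array(uv,float)); f=200/np.tan(np.radians(c["fovy"]/2))
    d=np.c_[(uv[:,0]-c["cx"])/f,-(uv[:,1]-c["cy"])/f,-np.ones(len(uv))]
    if st is None: R=Ro.from_euler("xyz",c["rotation"],degrees=True).as_matrix(); e=np.array(c["eye"])
    else:
        T=np.array(c["T_tool_cam"]); Rt=Ro.from_euler("xyz",st["tcp_rot"],degrees=True).as_matrix()
        R=Rt@T[:3,:3]; e=Rt@T[:3,3]+st["ee_pos"]
    return e,d@R.T
def onz(c,uv,z,st=None):
    e,d=rays(c,uv,st); return e+d*((z-e[2])/d[:,2])[:,None]
def proj(c,P,st=None):
    P=np.atleast_2d(P); f=200/np.tan(np.radians(c["fovy"]/2))
    if st is None: R=Ro.from_euler("xyz",c["rotation"],degrees=True).as_matrix(); e=np.array(c["eye"])
    else:
        T=np.array(c["T_tool_cam"]); Rt=Ro.from_euler("xyz",st["tcp_rot"],degrees=True).as_matrix()
        R=Rt@T[:3,:3]; e=Rt@T[:3,3]+st["ee_pos"]
    p=(P-e)@R; return np.c_[c["cx"]+f*p[:,0]/-p[:,2],c["cy"]-f*p[:,1]/-p[:,2]]
E
python3 - <<'E'
from h import *
a=cv2.imread("pics/top0.png")[125:250,315:455]; b=cv2.imread("pics/scene0.png")[130:250,215:330]
a=cv2.resize(a,None,fx=4,fy=4,interpolation=cv2.INTER_CUBIC)
cv2.imwrite("pics/a.png",a)
c=r.camera("top")
print("roof",onz(c,[(328,138),(416,138),(420,196),(327,195)],.17).round(3).tolist())
print("door top out",onz(c,[(332,200),(414,213)],.168).round(3).tolist())
print("beaker",onz(c,[(430,215)],.03).round(3),"mug",onz(c,[(224,295)],.05).round(3),"lampbase",onz(c,[(288,327),(349,327),(318,297),(318,357)],0.01).round(3).tolist())
e,d=rays(c,[(275,178)]); c2=r.camera("scene"); e2,d2=rays(c2,[(368,152)])
A=np.c_[d[0],-d2[0]]; t=np.linalg.lstsq(A,e2-e,rcond=None)[0]; print("head",e+t[0]*d[0],e2+t[1]*d2[0])
E
```

```text
roof [[0.764, -0.219, 0.17], [0.669, -0.432, 0.17], [0.514, -0.356, 0.17], [0.61, -0.146, 0.17]]
door top out [[0.594, -0.152, 0.168], [0.479, -0.32, 0.168]]
beaker [[ 0.504 -0.413  0.03 ]] mug [[0.516 0.177 0.05 ]] lampbase [[0.386, 0.061, 0.01], [0.323, -0.078, 0.01], [0.425, -0.039, 0.01], [0.289, 0.022, 0.01]]
head [ 0.54807503 -0.00578581  0.45317643] [ 0.54981656 -0.01315974  0.45521754]
```

View pics/a.png

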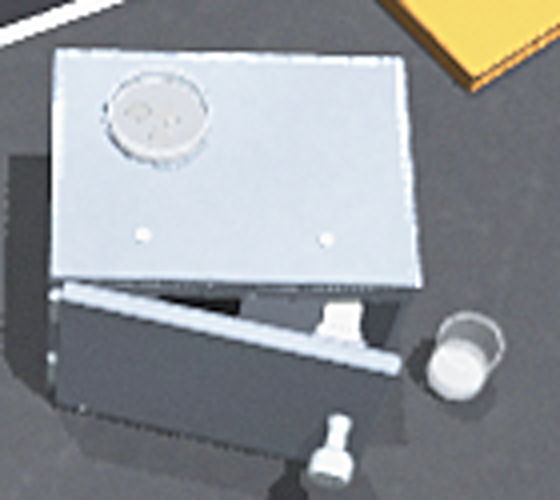

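```bash
python3 - <<'E'
from h import *
c=r.camera("top");s=r.camera("scene")
P=onz(c,[(329,137.5),(416.2,139.5),(420.2,196.7),(328,195.7)],.17)
print(P.round(4).tolist()); 
ax=(P[0]+P[1]-P[2]-P[3]); print("yaw",np.degrees(np.arctan2(ax[1],ax[0])))
ay=P[3]-P[2]; print(np.linalg.norm(ay),np.degrees(np.arctan2(-ay[0],ay[1])))
t=lambda x,y:(315+x/4,125+y/4)
D=onz(c,[t(72,284),t(400,356),t(64,298),t(400,372)],.168); print("door",D.round(4).tolist())
for a,b in((0,1),(2,3)):
    d=D[b]-D[a]; print(np.linalg.norm(d),np.degrees(np.arctan2(d[1],d[0])))
psi=-25; print("reproj scene roof",proj(s,P).round(1).tolist())
a=cv2.resize(s["img"][105:235,335:430,::-1],None,fx=4,fy=4); b=cv2.resize(c["img"][140:370,240:360,::-1],None,fx=2,fy=2)
m=np.zeros((520,640,3),np.uint8); m[:,:380]=a; m[:460,390:630]=b; cv2.imwrite("pics/lamp.png",m)
E
```

```text
[[0.7641, -0.2223, 0.17], [0.6648, -0.4301, 0.17], [0.5117, -0.3551, 0.17], [0.6076, -0.1474, 0.17]]
yaw -25.840278303598605
0.22874073516259202 -24.76713062862304
door [[0.6027, -0.1588, 0.168], [0.4761, -0.3206, 0.168], [0.5958, -0.1502, 0.168], [0.4667, -0.3153, 0.168]]
0.205456642783404 -128.03457117021173
0.20967805076240217 -128.0299153019839
reproj scene roof [[247.4, 217.4], [227.8, 154.4], [282.0, 140.1], [307.2, 199.5]]
```

View pics/lamp.png

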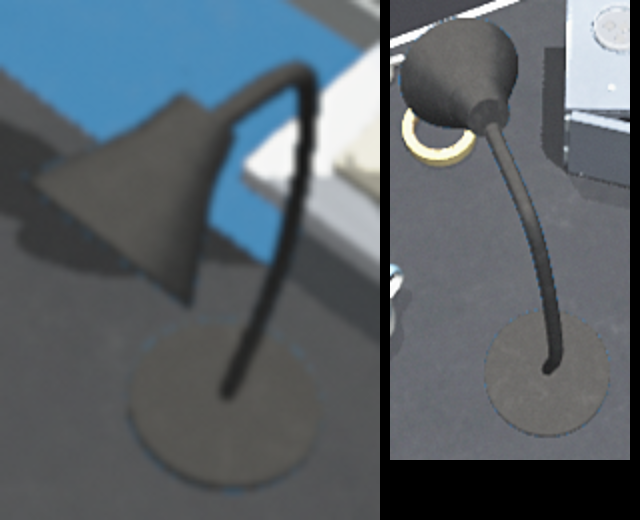

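```bash
python3 - <<'E'
from h import *
c=r.camera("top");s=r.camera("scene")
T=np.array([(318.5,325),(319,310),(317.5,275),(313,257),(305,237.5),(297,217),(289,200)]);S=np.array([(392,203.75),(399,187),(406,170),(410,155),(412.5,142.5),(413,128),(410,124),(402.5,124.5),(391,134)])
den=lambda A:np.array([np.interp(np.linspace(0,len(A)-1,200),range(len(A)),A[:,k]) for k in(0,1)]).T
S=den(S)
e2,d2=rays(s,S)
for uv in T:
    e,d=rays(c,[uv]);best=None
    for i in range(200):
        A=np.c_[d[0],-d2[i]];t=np.linalg.lstsq(A,e2-e,rcond=None)[0];g=np.linalg.norm(e+t[0]*d[0]-e2-t[1]*d2[i])
        if best is None or g<best[0]: best=(g,i,e+t[0]*d[0])
    print(uv,best[0].round(3),best[1],best[2].round(3))
psi=np.radians(-25.3);Rz=np.array([[np.cos(psi),-np.sin(psi)],[np.sin(psi),np.cos(psi)]])
H=np.array([.6076,-.1474])+Rz@[0,-.008]; print("hinge",H)
for q in(.222,.45,1.0,1.57):
    u=Rz@[-np.sin(q),-np.cos(q)];n=Rz@[np.cos(q),-np.sin(q)]
    print(q,"pad",(H+.175*u+.017*n).round(3),"press",(H+.175*u+.014*n).round(3),"n",np.degrees(np.arctan2(n[1],n[0])).round(1),"jar",(H+.085*u+.038*n).round(3),"r14",(H+.145*u+.012*n).round(3))
E
```

```text
[318.5 325. ] 0.001 0 [ 0.359 -0.01   0.013]
[319. 310.] 0.0 53 [ 0.348 -0.006  0.205]
[317.5 275. ] 0.0 119 [ 0.369 -0.012  0.377]
[313. 257.] 0.0 145 [ 0.391 -0.012  0.417]
[305.  237.5] 0.0 165 [ 0.421 -0.01   0.443]
[297. 217.] 0.0 191 [ 0.46  -0.012  0.451]
[289. 200.] 0.005 199 [ 0.487 -0.009  0.47 ]
hinge [ 0.60418114 -0.15463266]
0.222 pad [ 0.51  -0.303] press [ 0.507 -0.301] n -38.0 jar [ 0.582 -0.245] r14 [ 0.524 -0.276]
0.45 pad [ 0.479 -0.278] press [ 0.477 -0.275] n -51.1 jar [ 0.562 -0.238] r14 [ 0.499 -0.255]
1.0 pad [ 0.433 -0.194] press [ 0.432 -0.191] n -82.6 jar [ 0.525 -0.203] r14 [ 0.462 -0.185]
1.57 pad [ 0.439 -0.095] press [ 0.44  -0.093] n -115.3 jar [ 0.511 -0.153] r14 [ 0.468 -0.104]
```

Call:
arm_command(moves=[[[0, 0, -0.005, -10], [0, 0, -0.005, -10], [0, 0, -0.005, -10], [0, 0, -0.005, -10], [0, 0, -0.005, -10], [0, 0, -0.005, -10], [0, 0, -0.005, -10], [0, 0, -0.005, -10], [0, 0, 0, -10], [0, 0, 0, -10], [0, 0, 0, -10], [0, 0, 0, -10]]], gripper=0)

```text
time: 1.95
ee_pos: [0.2414, -0.6035, 0.2713]
tcp_rot: [-180.0, -0.0, 142.1]
wrist_force: [-0.6, 0.4, -0.0]
width: -0.0
finger_force: 0.0
```

Call:
arm_command(moves=[[[-0.002, 0.02, 0, 0], [-0.002, 0.04, 0, 0], [-0.002, 0.04, 0, 0], [-0.002, 0.04, 0, 0], [-0.002, 0.04, 0, 0], [-0.002, 0.04, 0, 0], [-0.002, 0.04, 0, 0], [-0.002, 0.04, 0, 0], [-0.002, 0.04, 0, 0], [-0.002, 0.04, 0, 0], [-0.002, 0.02, 0, 0], [0, 0, 0, 0]]])

```text
time: 3.45
ee_pos: [0.507, -0.301, 0.2715]
tcp_rot: [180.0, 0.0, 141.9]
wrist_force: [-0.6, 0.3, -0.4]
width: 0.002
finger_force: 0.0
```

```bash
python3 - <<'E'
from h import *
s=r.state();c=r.camera("wrist");i=c["img"][:,:,::-1].copy();cv2.imwrite("pics/w1raw.png",i)
P=[[.510,-.303,.144],[*s["ee_pos"]],[.604,-.1546,.168]]
for p in proj(c,P,s): cv2.drawMarker(i,tuple(int(x) for x in p),(0,0,255),0,12,1); print(p)
cv2.imwrite("pics/w1.png",i)
E
```

```text
[313.25200469 190.09708663]
[312.17373274 263.47460687]
[537.00692246 178.25802273]
```

View pics/w1.png

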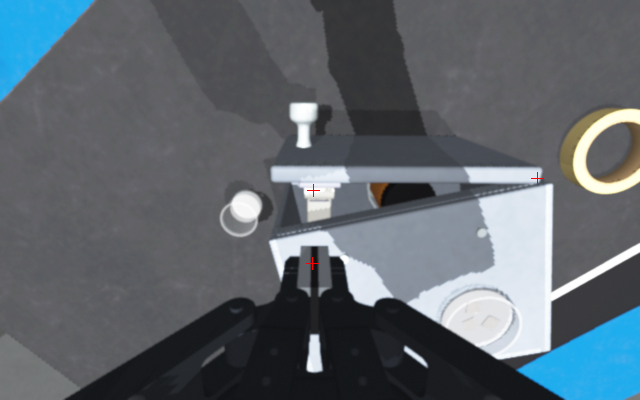

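```bash
python3 - <<'E'
import cv2
i=cv2.imread("pics/w1raw.png")[150:250,262:362];cv2.imwrite("pics/w1c.png",cv2.resize(i,None,fx=6,fy=6,interpolation=cv2.INTER_CUBIC))
E
```

```text
(no output)
```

View pics/w1c.png

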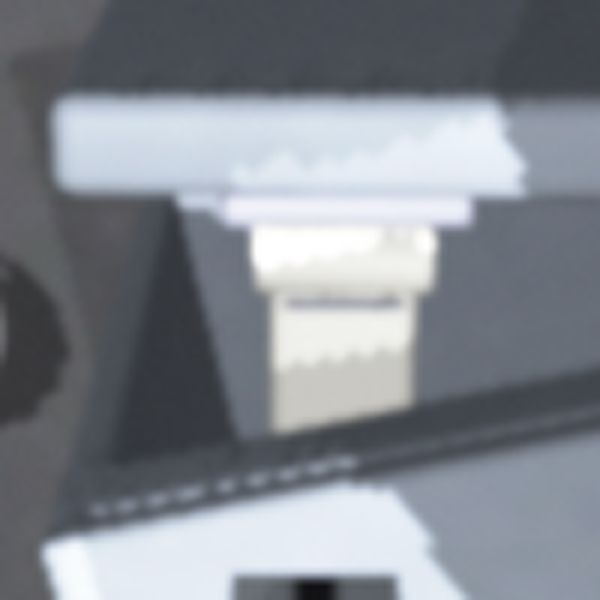

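```bash
python3 - <<'E'
from h import *
s=r.state();c=r.camera("wrist")
B=onz(c,[(319.4,192.5)],.144,s);D=onz(c,[(275,182.2),(319.4,182.2),(345,182.2),(271.5,182)],.168,s);F=onz(c,[(319.4,228),(271,240),(551,184.5)],.17,s)
Rt=Ro.from_euler("xyz",s["tcp_rot"],degrees=True).as_matrix()
tl=lambda P:((P-s["ee_pos"])@Rt).round(4).tolist()
print(B.round(4),tl(B),"\n",tl(D),"\n",tl(F),F.round(4).tolist())
E
```

```text
[[ 0.5135 -0.3021  0.144 ]] [[-0.0057, 0.0055, 0.1272]] 
 [[0.0109, -0.0297, 0.1033], [0.0109, 0.0051, 0.1032], [0.0109, 0.0251, 0.1032], [0.0111, -0.0325, 0.1033]] 
 [[-0.0275, 0.0052, 0.1012], [-0.0384, -0.0347, 0.1013], [0.0096, 0.1852, 0.101]] [[0.5305, -0.3158, 0.17], [0.5144, -0.354, 0.17], [0.6127, -0.1515, 0.17]]
```

Call:
arm_command(moves=[[[-0.003, 0.0055, 0.02, 0], [0, 0, 0.03, 0], [0, 0, 0.03, 0], [0, 0, 0.02, 0], [0, 0, 0.01, 0], [0, 0, 0.008, 0], [0, 0, 0.004, 0], [0, 0, 0, 0]]])

```text
time: 4.55
ee_pos: [0.5131, -0.3016, 0.1508]
tcp_rot: [-180.0, 0.2, 141.8]
wrist_force: [-0.6, -0.6, 5.1]
width: -0.002
finger_force: 2.2
```

Call:
arm_command(moves=[[[0, 0, 0.003, 0], [0, 0, 0.003, 0], [0, 0, 0.002, 0], [0, 0, 0.002, 0], [0, 0, 0, 0]]])

```text
time: 5.18
ee_pos: [0.5127, -0.3005, 0.14]
tcp_rot: [180.0, 0.1, 141.8]
wrist_force: [1.8, -1.2, 5.4]
width: -0.001
finger_force: 3.5
```

Call:
arm_command(moves=[[[0, 0, 0.002, 0], [0, 0, 0.002, 0], [0, 0, 0.001, 0], [0, 0, 0, 0], [0, 0, 0, 0]]])

```text
time: 5.8
ee_pos: [0.5132, -0.3007, 0.1369]
tcp_rot: [-180.0, 0.2, 141.8]
wrist_force: [-1.6, -0.4, 17.8]
width: -0.0
finger_force: 10.0
```

```bash
python3 - <<'E'
from h import *
s=r.state();print(s["ee_pos"],s["wrist_force"])
a=r.camera("wrist")["img"][60:330,190:460,::-1];b=r.camera("top")["img"][120:250,310:450,::-1]
m=np.zeros((540,800,3),np.uint8);m[:405,:405]=cv2.resize(a,None,fx=1.5,fy=1.5);b=cv2.resize(b,None,fx=2.8,fy=2.8);m[:b.shape[0],408:408+b.shape[1]]=b[:,:392];cv2.imwrite("pics/m1.png",m)
E
```

```text
[ 0.51316708 -0.30066488  0.13686843] [-1.62389653 -0.42616474 17.7885629 ]
```

View pics/m1.png

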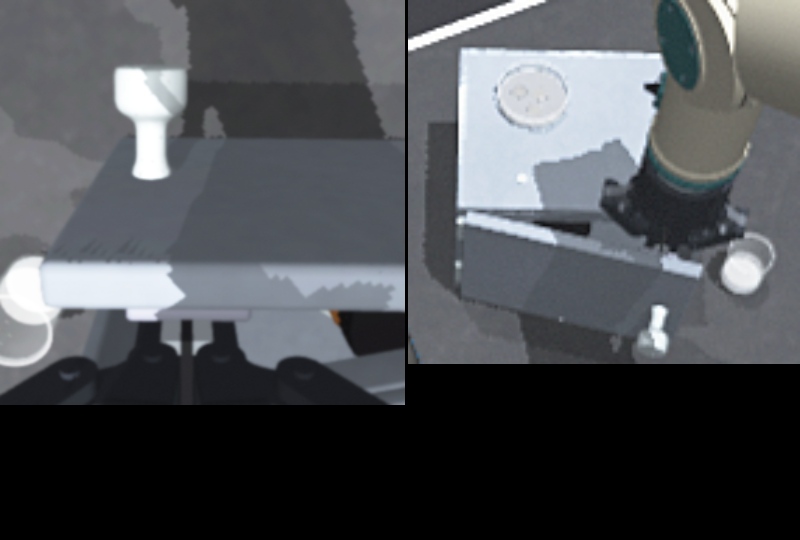

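Call:
arm_command(moves=[[[0.003, 0, 0, 0], [0.004, 0, 0, 1], [0.005, 0.0001, 0, 2], [0.006, 0.0001, 0, 2], [0.006, 0.0001, 0, 2]]])

```text
time: 6.52
ee_pos: [0.4953, -0.2867, 0.1369]
tcp_rot: [-180.0, 0.3, 134.7]
wrist_force: [-0.4, -3.4, 17.8]
width: 0.004
finger_force: 10.4
```

Call:
arm_command(moves=[[[0.006, 0.0001, 0, 2], [0.006, 0.0001, 0, 2], [0.006, 0.0001, 0, 2], [0.006, 0.0001, 0, 2], [0.006, 0.0001, 0, 2], [0.003, 0, 0, 1], [0, 0, 0, 0]]])

```text
time: 7.4
ee_pos: [0.4721, -0.2617, 0.1368]
tcp_rot: [-179.8, 0.2, 123.7]
wrist_force: [-5.5, -3.6, 21.7]
width: 0.002
finger_force: 12.2
```

```bash
python3 - <<'E'
from h import *
s=r.state();print(s["ee_pos"],s["tcp_rot"],s["wrist_force"])
a=r.camera("wrist")["img"][60:330,190:460,::-1];b=r.camera("top")["img"][120:270,310:450,::-1]
m=np.zeros((420,800,3),np.uint8);m[:405,:405]=cv2.resize(a,None,fx=1.5,fy=1.5);b=cv2.resize(b,None,fx=2.8,fy=2.8);m[:b.shape[0],408:408+b.shape[1]]=b[:,:392];cv2.imwrite("pics/m2.png",m)
E
```

```text
[ 0.47207767 -0.26173725  0.1367507 ] [-179.81389165    0.22153072  123.7123368 ] [-5.46674425 -3.59456935 21.70588116]
```

View pics/m2.png

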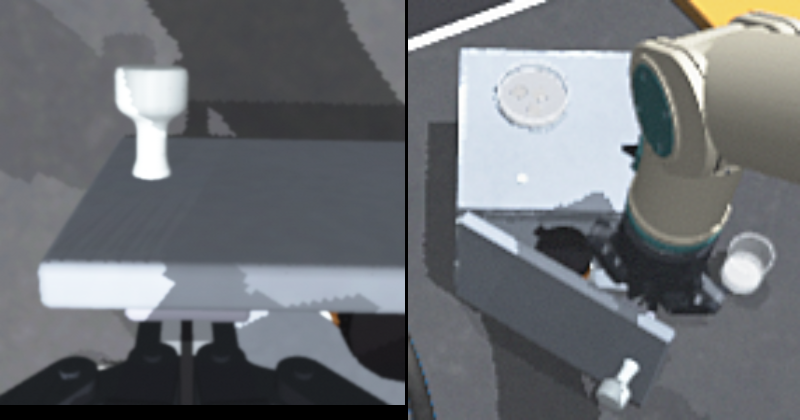

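Call:
arm_command(moves=[[[0, 0, -0.006, 0], [-0.006, 0, -0.01, 0], [0, 0.02, -0.01, 0], [0, 0.025, 0, 0], [0, 0.01, 0.005, 0], [0, 0, 0.015, 0], [0, 0, 0, 0]]])

```text
time: 8.38
ee_pos: [0.5198, -0.2333, 0.1382]
tcp_rot: [-179.8, -0.2, 123.8]
wrist_force: [-0.3, 0.6, -0.1]
width: -0.001
finger_force: 0.0
```

Call:
arm_command(moves=[[[0.006, 0, 0, 0], [0.008, 0.0001, 0, 4], [0.008, 0.0003, 0, 4], [0.008, 0.0003, 0, 4], [0.008, 0.0003, 0, 4], [0.008, 0.0003, 0, 4], [0.008, 0.0003, 0, 4], [0, 0, 0, 0]]])

```text
time: 9.38
ee_pos: [0.5003, -0.184, 0.1407]
tcp_rot: [-180.0, 0.0, 99.9]
wrist_force: [-0.7, -0.5, 1.4]
width: -0.004
finger_force: 0.0
```

```bash
python3 - <<'E'
from h import *
s=r.state();print(s["ee_pos"],s["tcp_rot"],s["wrist_force"],s["joints"])
H=np.array([.6042,-.1546]);d=s["ee_pos"][:2]-H
for k in(0,.002):print(np.hypot(*d))
a=r.camera("wrist")["img"][60:330,190:460,::-1];b=r.camera("top")["img"][120:270,310:450,::-1];e=r.camera("scene")["img"][:,:,::-1]
cv2.imwrite("pics/s3.png",e)
m=np.zeros((420,800,3),np.uint8);m[:405,:405]=cv2.resize(a,None,fx=1.5,fy=1.5);b=cv2.resize(e[60:260,240:440],None,fx=1.96,fy=1.96);m[:b.shape[0],408:408+b.shape[1]]=b[:,:392];cv2.imwrite("pics/m3.png",m)
E
```

```text
[ 0.50030541 -0.18398514  0.14068049] [-1.79991334e+02  1.53687239e-02  9.98530634e+01] [-0.7072371  -0.45220888  1.35398671] [ 27.07925592  34.27246402 -14.8112547  110.4636343   13.87816549
  36.97287295  13.44009598]
0.10797023710234827
0.10797023710234827
```

View pics/m3.png

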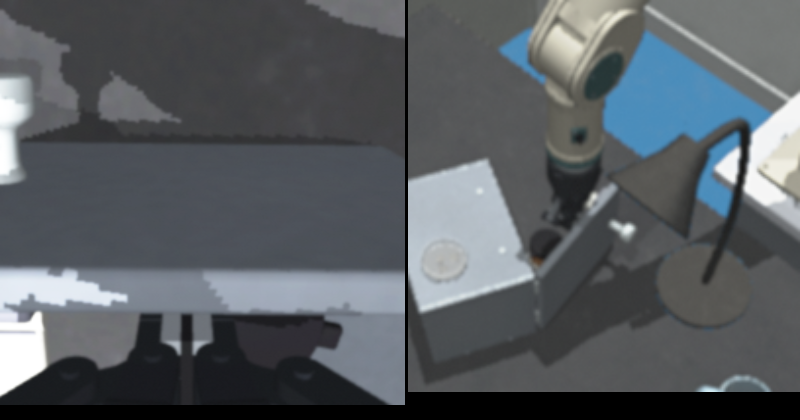

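Call:
arm_command(moves=[[[0.0075, 0.0003, 0, 4], [0.0075, 0.0003, 0, 4], [0.0075, 0.0003, 0, 4], [0.0075, 0.0003, 0, 4], [0, 0, 0, 0]]])

```text
time: 10.15
ee_pos: [0.5001, -0.1539, 0.1403]
tcp_rot: [180.0, -0.0, 83.9]
wrist_force: [-0.1, -0.1, 0.3]
width: -0.002
finger_force: 0.0
```

Call:
arm_command(moves=[[[0.0075, 0.0003, 0, 4], [0.0075, 0.0003, 0, 4], [0.0075, 0.0003, 0, 4], [0.0075, 0.0003, 0, 4], [0.0055, 0.0001, 0, 3], [0, 0, 0, 0]]])

```text
time: 10.9
ee_pos: [0.5098, -0.1201, 0.1402]
tcp_rot: [-180.0, -0.0, 64.9]
wrist_force: [-0.6, -0.1, -0.0]
width: -0.002
finger_force: 0.2
```

```bash
python3 - <<'E'
from h import *
s=r.state();print(s["ee_pos"],s["tcp_rot"],s["wrist_force"],s["joints"].round(1) if hasattr(s["joints"],"round") else s["joints"])
c=r.camera("wrist");i=c["img"];cv2.imwrite("pics/w4.png",i[:,:,::-1])
g=cv2.cvtColor(i,cv2.COLOR_RGB2GRAY).astype(int)
for u in (120,180,230,250,380,400,440,480):
    col=g[200:300,u]; print(u,col[::2].tolist())
E
```

```text
[ 0.50975432 -0.12006014  0.14020616] [-1.79992843e+02 -8.75255033e-03  6.49413516e+01] [-0.64406282 -0.12690255 -0.00239081] [ 13.1  33.2  -4.2 112.1   4.   34.9 -18.9]
120 [87, 81, 80, 82, 83, 83, 83, 83, 83, 83, 84, 83, 83, 84, 85, 86, 85, 83, 85, 83, 87, 113, 147, 157, 163, 168, 169, 169, 168, 166, 166, 165, 165, 165, 160, 148, 160, 165, 162, 157, 105, 93, 94, 94, 96, 97, 97, 94, 95, 94]
180 [83, 83, 80, 83, 83, 84, 84, 84, 83, 83, 83, 84, 84, 83, 83, 83, 83, 84, 85, 85, 98, 128, 154, 162, 170, 173, 174, 173, 172, 170, 170, 170, 170, 161, 130, 118, 130, 129, 126, 235, 255, 250, 196, 253, 255, 255, 255, 255, 255, 255]
230 [83, 82, 83, 84, 83, 83, 83, 84, 83, 84, 83, 83, 83, 84, 85, 86, 85, 84, 86, 87, 103, 134, 144, 130, 132, 135, 134, 134, 132, 131, 130, 131, 129, 129, 123, 108, 99, 96, 95, 103, 110, 110, 111, 113, 113, 112, 111, 113, 113, 100]
250 [83, 84, 83, 83, 84, 84, 84, 84, 83, 84, 85, 85, 83, 83, 83, 84, 84, 87, 87, 86, 95, 113, 127, 131, 135, 136, 137, 137, 135, 134, 134, 132, 132, 132, 123, 111, 111, 111, 115, 118, 116, 113, 112, 113, 113, 110, 110, 112, 113, 100]
380 [
[... 205 characters left out ...]
, 47, 39]
400 [86, 87, 87, 86, 84, 83, 84, 83, 84, 85, 85, 85, 84, 84, 84, 84, 82, 85, 85, 90, 116, 145, 156, 162, 168, 169, 168, 167, 166, 167, 167, 167, 167, 163, 140, 103, 91, 51, 26, 43, 49, 49, 49, 47, 48, 47, 71, 95, 99, 96]
440 [87, 86, 87, 86, 85, 82, 83, 84, 85, 85, 85, 84, 83, 83, 83, 83, 83, 83, 83, 91, 119, 145, 155, 161, 166, 167, 166, 166, 166, 166, 166, 165, 165, 159, 144, 218, 227, 227, 226, 225, 223, 226, 216, 219, 211, 194, 176, 166, 141, 143]
480 [83, 83, 84, 83, 83, 82, 83, 83, 83, 83, 83, 84, 83, 83, 83, 82, 81, 84, 84, 95, 123, 148, 157, 163, 167, 169, 168, 167, 168, 168, 167, 166, 165, 156, 130, 125, 128, 128, 126, 127, 129, 128, 128, 125, 125, 126, 128, 128, 127, 125]
```

Call:
arm_command(moves=[[[-0.006, 0, 0, 0], [-0.01, 0, -0.01, 0], [-0.01, 0.005, -0.03, 0], [-0.02, 0.005, -0.03, 0], [-0.02, 0.005, -0.03, 0], [-0.02, 0, -0.01, 0], [0, 0, 0, 0]]])

```text
time: 11.82
ee_pos: [0.4862, -0.207, 0.2518]
tcp_rot: [179.8, 0.0, 64.6]
wrist_force: [-0.4, 0.8, -0.1]
width: -0.005
finger_force: 0.0
```

```bash
cat > lid.py <<'E'
from h import *
import sys
s=r.state();c=r.camera("wrist");i=c["img"];cv2.imwrite(f"pics/{sys.argv[1]}.png",i[:,:,::-1])
print(s["time"],s["ee_pos"].round(4),s["tcp_rot"].round(1))
Rt=Ro.from_euler("xyz",s["tcp_rot"],degrees=True).as_matrix()
m=(i.max(2)<62).astype(np.uint8)
J=proj(c,[[.511,-.153,.114]],s)[0];print("jar guess px",J)
n,L,st,ce=cv2.connectedComponentsWithStats(m)
for k in range(1,n):
    if st[k,4]>150: print(k,st[k].tolist(),ce[k].round(1))
E
python3 lid.py w5
```

```text
11.825 [ 0.4862 -0.207   0.2518] [179.8   0.   64.6]
jar guess px [313.14423483 114.96668961]
1 [204, 0, 225, 34, 4858] [313.9  20.4]
2 [0, 22, 123, 177, 10781] [46.  94.7]
6 [451, 29, 124, 14, 1205] [512.3  34.4]
8 [211, 55, 240, 93, 10231] [324.4  90.4]
23 [65, 246, 500, 154, 34693] [314.9 353.4]
```

```bash
python3 - <<'E'
import cv2
i=cv2.imread("pics/w5.png");g=i[64:166:2,258:370].mean(2).reshape(51,56,2).mean(2)
for k,row in enumerate(g): print(64+2*k,"".join(" 123456789ABCDEF"[min(15,int(x/12))] for x in row))
E
```

```text
64 444444444444459AAAABBBBBBBBBCCCCCCCCCCCCCBCCCCCC84444444
66 4444444444446BCCCCCCCCCCBBBBBBBBAAAAAAAA9999999AA5333333
68 3333333333337C8666666666666666666666666555555549B5333333
70 3333333333336C734444447BBBBCCCCCCCCCCD8444444349B5333333
72 3333333333336C833333338EEEEFEEEEEEFEEE933333334AB4333333
74 3333333333336C833333338EEEEEEEEEEEEEEE933333334AB4333333
76 3333333333336C833333337EEEEDBBBA9ACDEE933333334AB4333333
78 3333333333336C933333337DDC95333223469B833333334CC4333333
80 3333333333336DB4333336AA64333333333333543333334DE5333333
82 3333333333336EC433335B9423333333333333225633334DE5333333
84 3333333333336ED43335B83333333333333333334633334DE5333333
86 3333333333335ED43349833333333333333333333244445DE5333333
88 4444344343335ED54466333333333333333333333346445DE5433333
90 4444444443335DE53463333333333333333333333333645DE5433333
92 4444444443335DE53332333333333333333333333333646DE5433333
94 4444444444345DE53323333333333333333333333333225EE5433333
96 4444466666566DE64323333333333333333333333333325EE5433333
98 4444466776667CC74233333333333333333333333333325EC5433333
100 4444456776666BB7
[... 1292 characters left out ...]
66655556677777777777777666666
144 77777777766777777777777777777777777777777777777777666666
146 77777777777777777777777777777777777777777777777777666666
148 77777777777777777777777777777777777777777777777777666666
150 77777777777777777777777777777777777777777777777777666666
152 77777777777777777777777777777777777777777777777777666666
154 77777777777777777777777677777777777777777777777777666666
156 77777777777777777777776776677777777777777777777777666666
158 77777777777777777777777676777777777777777777777777666666
160 77777777777777677767677777777777777777777777777777666666
162 77777777777766677777667777777777777777777777777777666666
164 77777777777776677777777777777777777777777777777777666666
```

```bash
cat > jar.py <<'E'
from h import *
import sys
# args: image u v centre, tab u v, pose, psi-q based normal angle
def solve(c,s,cen,tab,nang):
    A=onz(c,[cen,tab],.114,s);d=(A[1]-A[0])[:2]
    return A[0],np.hypot(*d),(np.degrees(np.arctan2(d[1],d[0]))-nang+180)%360-180
E
python3 - <<'E'
from jar import *
c=r.camera("wrist");s=r.state()
i=cv2.imread("pics/w5.png");m=(i.max(2)<60).astype(np.uint8);m[:77]=0
m[143:]=0;m[:,:286]=0;m[:,372:]=0
cen,rad=(320.7,109.5),30.8
C,l,a=solve(c,s,cen,(361,118),-115.2)
print(C.round(4),"tab r",l,"angle",a)
E0=onz(c,[(290,106),(351.5,106),(320,141.2),(320,77.5)],.114,s);print("diam",np.linalg.norm(E0[1]-E0[0]),np.linalg.norm(E0[3]-E0[2]))
# door edges
g=cv2.cvtColor(i,cv2.COLOR_BGR2GRAY).astype(int)
for yaw in(65+22,):
    t=np.radians(yaw);P=C[:2]-.012*np.array([np.cos(t),np.sin(t)]);Rt=Ro.from_euler("xyz",s["tcp_rot"],degrees=True).as_matrix()
    print("press",P.round(4),"tool shift",(Rt.T@(np.r_[P,.114]-s["ee_pos"])).round(4))
    print("centre rel tool",(Rt.T@(C-s["ee_pos"])).round(4))
# door direction: bright strip above lid: print columns
for u in range(150,470,20): print(u,g[20:70:2,u].tolist())
E
```

```text
[ 0.5184 -0.1482  0.114 ] tab r 0.034330640085614504 angle 78.4126222168706
diam 0.05066072891692777 0.05110746361730578
press [ 0.5177 -0.1602] tool shift [0.0529 0.0096 0.1363]
centre rel tool [0.064  0.0051 0.1364]
150 [86, 84, 84, 82, 83, 84, 86, 87, 104, 127, 133, 133, 133, 133, 133, 132, 133, 128, 113, 81, 50, 64, 82, 83, 84]
170 [83, 82, 86, 86, 87, 85, 84, 85, 112, 130, 136, 136, 135, 133, 133, 132, 131, 125, 110, 79, 119, 137, 132, 105, 72]
190 [166, 172, 171, 167, 163, 162, 154, 128, 120, 130, 136, 137, 136, 136, 136, 135, 133, 125, 107, 75, 122, 138, 131, 91, 111]
210 [49, 40, 37, 37, 37, 38, 38, 64, 122, 134, 138, 137, 137, 137, 136, 135, 134, 125, 104, 65, 83, 93, 92, 66, 115]
230 [50, 50, 50, 49, 51, 50, 51, 80, 123, 135, 139, 137, 137, 136, 136, 137, 135, 124, 98, 55, 50, 47, 48, 48, 44]
250 [52, 50, 51, 51, 50, 50, 51, 88, 127, 138, 142, 141, 140, 137, 137, 136, 134, 120, 90, 53, 48, 48, 48, 49, 44]
270 [50, 51, 51, 50, 49, 49, 50, 96, 130, 137, 138, 137, 136, 136, 136, 137, 133, 117, 84, 51, 49, 49, 49, 48, 43]
290 [51, 53, 53, 52, 54, 52, 56, 102, 130, 139, 138, 138
[... 291 characters left out ...]
, 82]
350 [51, 50, 49, 50, 51, 51, 71, 120, 132, 138, 137, 136, 135, 136, 133, 132, 119, 92, 57, 49, 48, 70, 147, 110, 53]
370 [50, 50, 52, 50, 51, 51, 77, 120, 132, 135, 135, 134, 134, 133, 133, 132, 116, 86, 53, 48, 48, 50, 49, 47, 39]
390 [51, 51, 51, 50, 51, 51, 87, 124, 134, 135, 136, 135, 134, 134, 133, 129, 111, 80, 51, 48, 48, 48, 48, 45, 39]
410 [48, 49, 49, 49, 49, 51, 90, 125, 134, 135, 134, 133, 134, 133, 132, 128, 104, 74, 50, 48, 48, 52, 51, 69, 105]
430 [82, 86, 83, 84, 77, 56, 100, 128, 137, 136, 135, 135, 134, 134, 133, 126, 100, 69, 49, 60, 59, 47, 48, 67, 106]
450 [87, 87, 87, 84, 70, 59, 108, 130, 137, 138, 136, 135, 133, 131, 129, 118, 90, 58, 54, 57, 60, 62, 65, 68, 70]
```

Call:
arm_command(moves=[[[0.025, 0.005, 0, 0], [0.028, 0.0046, 0, 0], [0, 0, 0.03, -10], [0, 0, 0.04, -10], [0, 0, 0.03, -2], [0, 0, 0.02, 0], [0, 0, 0.01, 0], [0, 0, 0.003, 0], [0, 0, 0, 0]]])

```text
time: 13.05
ee_pos: [0.5183, -0.1602, 0.1177]
tcp_rot: [180.0, 0.0, 86.8]
wrist_force: [-0.4, 0.0, 0.2]
width: -0.001
finger_force: 0.0
```

Call:
arm_command(moves=[[[0, 0, 0.002, 0], [0, 0, 0.001, 0], [0, 0, 0.001, 0], [0, 0, 0, 0]]])

```text
time: 13.55
ee_pos: [0.5182, -0.1606, 0.1141]
tcp_rot: [180.0, 0.0, 86.8]
wrist_force: [-1.0, 0.3, 5.2]
width: 0.0
finger_force: 2.7
```

Call:
arm_command(moves=[[[0, 0, 0.001, 0], [0, 0, 0.0005, 0], [0, -0.0005, 0, 2.5], [0, -0.00105, 0, 5], [0, -0.00105, 0, 5], [0, -0.00105, 0, 5], [0, -0.00105, 0, 5], [0, -0.00105, 0, 5], [0, -0.00105, 0, 5], [0, -0.00105, 0, 5], [0, -0.0005, 0, 2.5], [0, 0, 0, 0]]])

```text
time: 15.05
ee_pos: [0.5136, -0.1588, 0.114]
tcp_rot: [179.6, -0.2, 46.8]
wrist_force: [1.3, -1.9, 10.2]
width: -0.0
finger_force: 5.4
```

Call:
arm_command(moves=[[[0, 0, -0.005, 0], [0, 0, -0.02, -10], [-0.01, 0, -0.03, -10], [-0.02, 0, -0.04, 0], [-0.02, 0, -0.04, 0], [0, 0, 0, 0]]])

```text
time: 15.8
ee_pos: [0.4898, -0.2052, 0.2497]
tcp_rot: [179.7, 0.0, 66.6]
wrist_force: [-0.2, -0.2, -0.5]
width: -0.001
finger_force: 0.0
```

```bash
cat > look.py <<'E'
from jar import *
import sys
s=r.state();c=r.camera("wrist");i=c["img"][:,:,::-1];cv2.imwrite(f"pics/{sys.argv[1]}.png",i)
print(s["time"],s["ee_pos"].round(4),s["tcp_rot"].round(1),s["wrist_force"].round(1))
p=proj(c,[[.5184,-.1482,.114]],s)[0].round().astype(int);print(p)
u0,v0=p[0]-56,max(0,p[1]-50)
g=i[v0:v0+104:2,u0:u0+112].mean(2);g=g.reshape(g.shape[0],56,2).mean(2)
print(u0,v0)
for k,row in enumerate(g): print(v0+2*k,"".join(" 123456789ABCDEF"[min(15,int(x/12))] for x in row))
E
python3 look.py w6
```

```text
15.8 [ 0.4898 -0.2052  0.2497] [179.7   0.   66.6] [-0.2 -0.2 -0.5]
[318 110]
262 60
60 55555555555556666666666667777777777777778888888888888888
62 44444444444444444444444444444444444444444444555555555555
64 44444444444444444444444444444444444444444444444444444444
66 44444444444578888777666655555555555544444444444444444444
68 33433434446ACDDDDDDDDDDCCCCCCCCCCCBBBBBAAAA9997444444444
70 33333333336C988899999999999AAAAAAABBBBBBBBBBBCB644444444
72 33333333336C8344555569999888888777776666666668B633333333
74 33333333336C833333338DEEEEEEEEEEEEED9434444349B633333333
76 33333333336C833333338EEEEEEEEEEEEEEE9333333349B533333333
78 33333333336C833333338EEEEEEEEEEEEEEE933333334AB533333333
80 33333333336C833333338DEEDC989999BDEE833333334AB433333333
82 33333333337E93333335BDB964323223369B833333334BC433333333
84 33333333337FA333335BC743233333333334763333334DD433333333
86 33333333337FA33336CB6323333333333333333333335DE433333333
88 33333333337FB4335AA42333333333333333322333335ED433333333
90 44444443338FB44488323333333333333333333223446ED533333333
92 44444443348FB43594233333333333333333333323447EC54333
[... 1436 characters left out ...]
22222222222222357777766666666
142 77777777777777777777653222222222222222222236777766666666
144 77777667777777777777776543222222335522222236777666666666
146 77777767777777777777777776655556677742222467777666666666
148 77777777777777777777777777777777777763224677777666666666
150 77777777777777777777777777777777777776467777777666666666
152 77777777777777777777777777777777777777777777777666666666
154 77777777777777777777777777777777777777777777777666666666
156 77777777777777777777777777777777777777777777777666666666
158 77777777777777777777776777777777777777777777777666666666
160 77777777777777776776766777777777777777777777777666666666
162 77777777766777777677777777777777777777777777777666666666
```

```bash
cat > ang.py <<'E'
from jar import *
import sys
f,cu,cv_,nang=sys.argv[1],float(sys.argv[2]),float(sys.argv[3]),float(sys.argv[4])
s=r.state();c=r.camera("wrist");i=cv2.imread(f"pics/{f}.png");mean=i.mean(2)
# sample polar on lid plane at radius 29.5-32 mm (tab ring): dark vs background
C=onz(c,[(cu,cv_)],.114,s)[0];print("centre",C.round(4))
A=np.arange(-100,101,2)
for rad in(.029,.031,.033):
    w=np.radians(A+nang);P=np.c_[C[0]+rad*np.cos(w),C[1]+rad*np.sin(w),np.full(len(A),.114)]
    q=proj(c,P,s).astype(np.float32);v=cv2.remap(mean.astype(np.float32),q[:,0][None],q[:,1][None],1)[0]
    print(rad,list(zip(A.tolist(),v.astype(int).tolist()))[30:] if 0 else {int(a):int(x) for a,x in zip(A,v) if x<52})
Rt=Ro.from_euler("xyz",s["tcp_rot"],degrees=True).as_matrix();print("centre in tool",(Rt.T@(C-s["ee_pos"])).round(4))
# door outer edge direction
for lo,hi,z in ((20,60,.168),):
    pts=[]
    for u in range(230,420,10):
        col=i[0:75,u].mean(1);d=np.diff(cv2.GaussianBlur(col[:,None],(1,5),0)[:,0]);k=int(np.argmax(d[10:55]))+10;pts.append((u,k))
    pts=np.array(pts,float);W=onz(c,pts,.168,s);k=np.polyfit(pts[:,0],pts[:,1],1);print("slope",np.degrees(np.arctan(k[0])),"resid",np.abs(np.polyval(k,pts[:,0])-pts[:,1]).max(),"normal",s["tcp_rot"][2]-180-np.degrees(np.arctan(k[0])))
E
python3 ang.py w6 320 113 -114.5
```

```text
centre [ 0.5177 -0.1489  0.114 ]
0.029 {26: 50, 28: 31, 30: 30, 32: 30, 34: 31, 36: 32, 38: 33, 40: 33, 42: 33, 44: 33, 46: 48, 74: 50, 76: 51, 78: 51, 80: 49, 82: 50, 84: 50, 86: 49, 88: 49, 90: 51}
0.031 {28: 33, 30: 28, 32: 29, 34: 30, 36: 30, 38: 31, 40: 31, 42: 31, 44: 33, 74: 51, 76: 50, 78: 50, 80: 50, 82: 49, 84: 48, 86: 49, 88: 47, 90: 46, 92: 46, 94: 49, 96: 47, 98: 49, 100: 50}
0.033 {28: 43, 30: 28, 32: 28, 34: 28, 36: 29, 38: 28, 40: 30, 42: 30, 44: 38, 70: 50, 72: 46, 74: 45, 76: 43, 78: 42, 80: 43, 82: 41, 84: 40, 86: 40, 88: 40, 90: 39, 92: 40, 94: 41, 96: 41, 98: 41, 100: 42}
centre in tool [0.0614 0.0045 0.1338]
slope 1.4572099389450806 resid 0.4122807017543977 normal -114.7351238504754
```

Call:
arm_command(moves=[[[0.025, 0.004, 0, 0], [0.025, 0.0042, 0, 0], [0, 0, 0.03, -9], [0, 0, 0.04, -9], [0, 0, 0.03, 0], [0, 0, 0.02, 0], [0, 0, 0.01, 0], [0, 0, 0.002, 0], [0, 0, 0.001, 0], [0, 0, 0.001, 0], [0, 0, 0.001, 0], [0, 0, 0, 0]]])

```text
time: 17.4
ee_pos: [0.5153, -0.1588, 0.1139]
tcp_rot: [-179.9, -0.0, 84.9]
wrist_force: [-6.3, 2.6, 21.5]
width: -0.002
finger_force: 10.5
```

Call:
arm_command(moves=[[[0, 0, 0.001, 0], [0, -0.0004, 0, 1.7], [0, -0.00105, 0, 5], [0, -0.00105, 0, 5], [0, -0.00105, 0, 5], [0, -0.00105, 0, 5], [0, -0.00105, 0, 5], [0, -0.00105, 0, 5], [0, -0.00105, 0, 5], [0, 0, 0, 0], [0, 0, 0, 0]]])

```text
time: 18.77
ee_pos: [0.5126, -0.1562, 0.1139]
tcp_rot: [179.7, -0.3, 48.2]
wrist_force: [-0.6, 3.0, 20.3]
width: -0.002
finger_force: 10.3
```

Call:
arm_command(moves=[[[0, 0, -0.005, 0], [0, 0, -0.02, -9], [-0.01, 0, -0.03, -9], [-0.02, 0, -0.04, 0], [-0.02, 0, -0.04, 0], [0, 0, 0, 0]]])

```text
time: 19.52
ee_pos: [0.4885, -0.2045, 0.2486]
tcp_rot: [179.7, 0.0, 65.9]
wrist_force: [0.6, 0.2, -0.9]
width: 0.0
finger_force: 0.0
```

```bash
python3 look.py w7|head -58; python3 ang.py w7 320 113 -114.7; cat > /dev/null
```

```text
19.525 [ 0.4885 -0.2045  0.2486] [179.7   0.   65.9] [ 0.6  0.2 -0.9]
[319 110]
263 60
60 77777777777777777777777777777777777777788877777777778888
62 44444444444444444444444444444444444444444444444444455455
64 44444444444444444444444444444444444444444444444444444444
66 44444444444455555555555555555555555454444444444444444444
68 444444444469CCCCCDCCCCCCCCCCCCCBBBBBBBBAAAAAAA6444444444
70 3333333334ABAAAAAAAAABBAABBBBBBBBBBBBBBBBBBBBCA533333334
72 33333333339B645555567888788887777777666666656AB433333333
74 33333333339B53333334BDEEEEEEEEEEEEDD733344434AB433333333
76 33333333339B63333334BEEEFFEEEEEEEEED733333335AB433333333
78 33333333339B63333334BEEEEEEEEEEEEEED733333335BA433333333
80 33333333339C63333334BEEEECBBBBBBDDED633333335BA433333333
82 3333333333AD73333335CEDA7433333358BC733333336CB433333333
84 3333333333AF8333336BC853233333333235753333336EC433333333
86 3333333333AF833336CC6323333333333333354333337EC433333333
88 3333333333AF83336DD63333333333333333333333337FB433333333
90 44444433349F84449B523333333333333333333233437FA443333333
92 44544443349F943694333333333333333333333323448FA443
[... 2066 characters left out ...]
77666666666
162 77777777776777777777777777777777777777777777777666666666
centre [ 0.5171 -0.1486  0.114 ]
0.029 {-8: 51, -6: 32, -4: 31, -2: 32, 0: 32, 2: 32, 4: 31, 6: 32, 8: 31, 10: 32, 12: 47, 78: 51, 80: 51}
0.031 {-6: 35, -4: 28, -2: 30, 0: 30, 2: 30, 4: 30, 6: 29, 8: 29, 10: 33, 76: 51, 78: 50, 80: 50, 82: 50, 84: 49, 86: 49, 88: 48, 90: 47, 92: 48, 94: 49, 96: 49, 98: 51, 100: 51}
0.033 {-6: 38, -4: 28, -2: 27, 0: 28, 2: 31, 4: 34, 6: 30, 8: 28, 10: 36, 72: 48, 74: 48, 76: 47, 78: 44, 80: 44, 82: 43, 84: 41, 86: 42, 88: 42, 90: 39, 92: 42, 94: 42, 96: 41, 98: 43, 100: 44}
centre in tool [0.0615 0.0044 0.1328]
slope 0.5628877941011451 resid 0.5052631578947313 normal -114.52586378601035
```

```bash
python3 - <<'E'
from h import *
a=r.camera("top")["img"][110:330,190:460,::-1];e=r.camera("scene")["img"][60:310,210:440,::-1]
m=np.zeros((500,800,3),np.uint8);a=cv2.resize(a,(378,308));m[:308,:378]=a;e=cv2.resize(e,(414,450));m[:450,384:798]=e;cv2.imwrite("pics/fin.png",m)
E
```

```text
(no output)
```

View pics/fin.png

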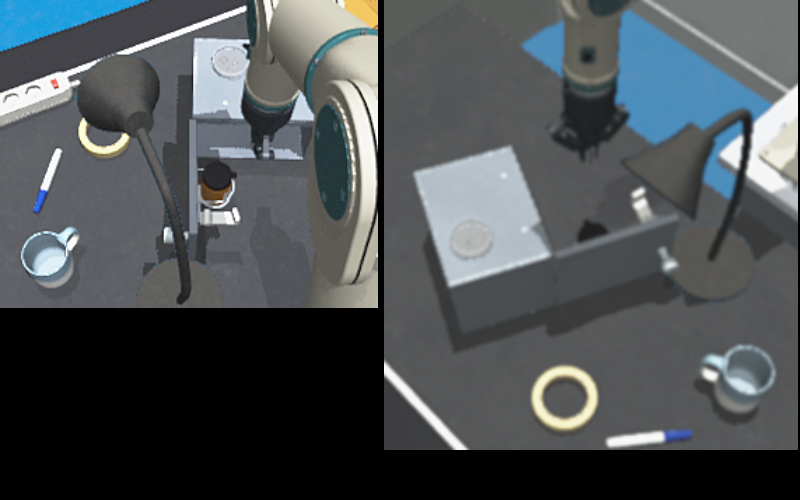

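The final picture shows the door square to the cabinet front, the jar's tab pointing away from the panel, and the mug and lamp standing. The gripper is clear of everything. The arm hides the beaker, but it was standing in its place after the hook press, and the hand never went near it afterwards.

```bash
python3 -c "
from station import r
print(r.job_done())"
```

```text
the job is handed in; nothing more can be done
None
```

I freed the latch, opened the door to about 89°, and turned the jar until its label is within about 2° of straight away from the panel. I handed the job in at about 20 s. The mug stands where it was; the arm hid the beaker in the last picture, but the hand kept clear of it.

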